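Loosen the gauge's knurled nut and push its fence home

TASK

On the strip gauge, the knurled brass nut locks the sliding blue fence, and it has so far been backed off by less than one turn. With the outside of your fingertips rolling across its rim, turn it on counter-clockwise until it stands two full turns from tight (white dot back at the red index line), then push the fence fully home against the dark end stop. Pinch and lift nothing, and leave the solder spool, tape roll and red glass where they are.

Things in the scene. Friction and masses are not known exactly. Their poses are not given: they have to be found in the camera images.
- gauge: glass-strip gauge fixed on the bench. Origin at bench height on the nut's upright axis; x runs along the bed to the end stop, z up. Aluminium bed 12 mm high, x -85 to 165, y -65 to 65 mm. Dark end stop across it at x 136 to 152, 40 mm above the bench. Two guide rails, 17 mm above the bench, at x 30 to 80, y +-28 to 34 mm.
- nut (a joint): angle of the knurled brass nut, rad: 0 is tight with the dot at the line; grows counter-clockwise from above (loosening); two full turns is 12.57. Starts at 2.4 to 5.4, range 0 to 18.85. Drag about 0.05 N m; stays where left. Diameter 54 mm over 20 upright ribs (2 mm high); ribbed band 1 to 14 mm below its top face. Climbs 2.5 mm a turn.
- nut_top (a point): centre of the nut's upper face, on its axis; 39.5 mm above the bench when tight, 44.5 mm after two turns. The fixed 9 mm stud ends 49 mm above the bench. Under the nut lies the fence's flat arm, 50 mm wide, its top 18.5 mm above the bench.
- nut_dot (a point): the white dot (8 mm) on the nut's black upper face, 17.5 mm from the axis
- index_line (a point): middle of the red index line painted on the bed, 45 mm from the nut's axis on the gauge's +y side
- fence (a joint): travel of the blue fence, m, along the gauge's +x: starts at 0; 0.045 is home against the end stop. A boss under the nut, sunk in a pocket of the fence's arm, holds it within 2 mm of its start until the nut is about 1.5 turns from tight; then it slides with about 2 N and stays where left.
- fence_bar (a point): centre of the top edge of the blue fence bar, 38.5 mm above the bench; the bar is 12 mm thick along the gauge's x, 126 mm long along y and reaches down to the bed; its axes are those of the gauge. Its face on the nut's side is the one to push. The nut's axis lies 85 mm behind the bar at travel 0.
- solder_spool: white solder spool standing on the bench, 58 mm in diameter, 45 mm high, origin under its centre; leave it alone
- elec_tape: roll of black tape lying flat, 57 x 54 x 19 mm, origin under its centre; leave it alone
- red_glass: red piece of glass lying flat, 45 x 60 x 8 mm, origin under its centre; leave it alone

How it is judged:
On the way, in this order (a step that is already met when the one before it is completed fails the run):
1. the nut is loosened to two full turns from tight, dot at the line within 25 degrees, the fence not yet home (value of joint nut between 12.13 and 13 rad and value of joint fence below 0.03 m), for 0.2 s.
2. the fence is pushed home against the end stop (value of joint fence above 0.042 m), for 0.2 s.
At the end, for the whole second after the job is handed in: The nut stands two full turns from tight (12.57 rad, within 25 degrees), the fence is within 3 mm of the end stop, and the bystanders are at rest (value of joint nut between 12.13 and 13 rad and value of joint fence above 0.042 m and linear speed of each of solder_spool, elec_tape, red_glass below 0.02 m/s); the robot touches nothing.
It fails at once if the nut is pinched between the fingers (horizontal distance between the grasp point and nut_top below 0.015 m and z of the grasp point in the frame of nut_top below 0.012 m and contact force between the fingers and nut above 0.5 N).
It fails at once if the fence bar is pinched between the fingers (x of the grasp point in the frame of fence_bar between -0.008 and 0.008 m and z of the grasp point in the frame of fence_bar below 0.01 m and contact force between the fingers and fence above 0.5 N).
It fails at once if the solder spool is moved or lifted (distance of solder_spool from where it was at the start of the episode above 0.015 m).
It fails at once if the tape roll is moved or lifted (distance of elec_tape from where it was at the start of the episode above 0.015 m).
It fails at once if the red glass is moved or lifted (distance of red_glass from where it was at the start of the episode above 0.015 m).
It also fails if it takes over 58 s, if anything falls off the work surface, if the arm or the gripper's body presses on something with over 40 N, if the wrist force passes 120 N, or if a joint passes its speed limit or range.

ROBOT

A 7-joint arm with a two-finger parallel gripper is mounted at the origin on a cart in front of the work surface, level with it; the furniture and walls round the work are solid. World frame = base frame: x ahead of the robot, y to its left, z up, the work surface at z = 0. Lengths are in m, angles in rad, forces in N, time in s.
With the tool pointing down it reaches from about 0.425 to 0.925 m from the base axis. Payload 6.8 kg.
Tool frame: the origin (TCP) lies on the centre line of the jaws, within the pads' length; the fingertips stand 19 mm ahead of it and the grasp point (between the pads) is the TCP (r.tip_extent is the y of the fingertips in the tool frame, in m); y points along the fingers, z is the direction in which the jaws open and shut, and the axes are right-handed (so a half turn about y gives the same grasp; the last joint's range is limited). The gripper opens to 85 mm and grips with 20 to 120 N. Pads are 22 mm wide; open, the fingers measure 114 mm over their backs; the gripper's body (76 mm by 85 mm) begins 54 mm behind the grasp point. The pads swing forward as they close: fully open they stand 13 mm farther back than shut.
Start: joints at [1.13, 0.477, 0.022, 1.555, -0.011, 1.109, -0.083], TCP at [0.221, -0.638, 0.25] pointing down, gripper open.
Joint ranges: [-2.96, 2.96], [-0.34, 2.1], [-1.41, 1.46], [0.24, 2.44], [-1.37, 4.51], [0.17, 1.92], [-2.96, 2.96]. Speed limits (rad/s): [2.39, 2.39, 3.14, 3.14, 3.14, 3.14, 3.14].

INTERFACE

Orientations are given as a rotation vector (axis times angle).
In Python, from bench import r gives the robot as it stands. The module is installed in compiled form; this text tells all that it offers.
- The arm moves only by the tool jog_arm, never from a script. Its argument "motion" is a list of rows, each a list of 3 entries, a list of its own where there are three numbers: the opening, from 0 (shut) to 1 (fully open), then the shift along the tool's x, y, z in m, then the turn, a rotation vector about the tool's x, y, z in degrees. A call has 1 to 10 rows; each row shifts and turns the commanded pose from where the row before left it, along the tool's axes as they then stand; what a row does not reach is not made up. A row lasts 1/12 s, in which the tool goes at most 41.7 mm and 7.16 degrees, less where a joint would pass 70% of its speed; a pose out of reach is approached as far as the arm can. A call with a gripper value outside its range is refused whole. The fingers move at their own pace and stop on an object; "force" is the grip in N (left out, the last holds). Time passes only in rows, so rows that do not move let the fingers close. It gives the time, the measured TCP pose, the force and the opening at its end, in the units of the state.
- r.get_obs(): the state, without advancing time (a new reading comes with each control period).
- r.grab_frame(name): name is "side" or "top" or "wrist"; returns a dict with "image" (400x640x3 uint8, red, green, blue), "range_z" (400x640 float32, m along the optical axis (not along the pixel's ray), 0 where there is no reading), "fx", "fy", "cx", "cy" (pixels), "xyz" and "orientation" of the camera in the world. Camera axes: x right, y down, z forward; pixel columns grow to the right and rows downward; lengths in m; the calibration is good to about 2 mm. A picture is of the moment at which its call begins.
- r.hand_in(): hands the job in, once; it reports no verdict.
The state is a dict: "clock": time; "joints": joint angles; "qvel": joint speeds; "tau": joint torques, N m; "tcp_pos": TCP position; "orientation": TCP orientation; "contact_force": force on the tool from outside, world axes, zero at the start; "moment": the same for the moment, N m; "grip_width": finger opening in m.
Only numpy, scipy, OpenCV 4.12 (cv2) and the standard library are available. Lean on these libraries where they do the work, as an engineer would, in place of code of your own. Each camera call takes 0.05 s, during which the arm holds its last target.

## Working session

There is one attempt and no reset: what is moved stays moved. The work goes in short steps, Python scripts to look and compute and a tool call to move; the robot and the scene stay as the last step left them, time stands still between calls to the robot, and variables do not carry over. Pictures are saved under pics/ and viewed, and the job is handed in when it is done.

Besides the shell and the picture viewer there is one more tool, called after ">>>" by a JSON object that holds its "method" and its "body", one argument or row to a line. jog_arm: Moves the arm, as the interface text tells. Its arguments: {"type":"object","properties":{"motion":{"type":"array","items":{"type":"array"}},"force":{"type":"number"}},"required":["motion"]}

```bash
mkdir -p pics
cat > h.py <<'E'
import numpy as np, cv2
from bench import r
from scipy.spatial.transform import Rotation as R
def grab(n,fn=None):
    f=r.grab_frame(n)
    if fn: cv2.imwrite('pics/'+fn,f['image'][:,:,::-1])
    return f
def camR(f):
    o=np.array(f['orientation'])
    return R.from_rotvec(o).as_matrix() if o.shape==(3,) else o
def pt(f,u,v,z=None):
    d=np.array([(u-f['cx'])/f['fx'],(v-f['cy'])/f['fy'],1.])
    Rm=camR(f);t=np.array(f['xyz'])
    w=Rm@d
    if z is not None: return t+w*(z-t[2])/w[2]
    dd=f['range_z'][int(round(v)),int(round(u))]
    return t+w*dd
E
python3 - <<'E'
from h import *
o=r.get_obs(); print({k:np.round(v,3) for k,v in o.items()}, r.tip_extent)
for n in ['top','side','wrist']:
    f=grab(n,n+'0.png'); print(n,f['fx'],f['cx'],f['cy'],f['xyz'],f['orientation'])
print(R.from_rotvec(o['orientation']).as_matrix().round(3))
E
```

```text
{'clock': np.float64(0.0), 'joints': array([ 1.13 ,  0.478,  0.022,  1.556, -0.011,  1.109, -0.083]), 'qvel': array([ 0.002, -0.   ,  0.   ,  0.001,  0.001, -0.001, -0.001]), 'tau': array([-1.0000e-03, -5.9647e+01,  1.6070e+00, -2.8120e+01,  1.2000e-02,
        9.0000e-03,  0.0000e+00]), 'tcp_pos': array([ 0.22 , -0.637,  0.249]), 'orientation': array([-0.343,  2.043, -2.039]), 'contact_force': array([-0.423,  0.142,  0.226]), 'moment': array([ 0.018, -0.052,  0.029]), 'grip_width': np.float64(0.085)} 0.019
top 417.3616294355588 329.4672321541004 194.88555654752432 [0.37897052 0.0124091  0.9556535 ] [-2.1681653   2.12284757 -0.09810964]
side 433.5288518371511 320.46614870995415 196.81408326564747 [ 0.04475522 -0.62561861  0.51783377] [-2.02890167  0.62992969 -0.33601421]
wrist 325.61207874315653 310.3075813776406 199.4851551156381 [ 0.30086548 -0.61025277  0.37324782] [ 2.32628774 -1.65694387 -0.28059489]
[[-0.945 -0.001  0.327]
 [-0.327  0.002 -0.945]
 [ 0.    -1.    -0.002]]
```

View pics/top0.png

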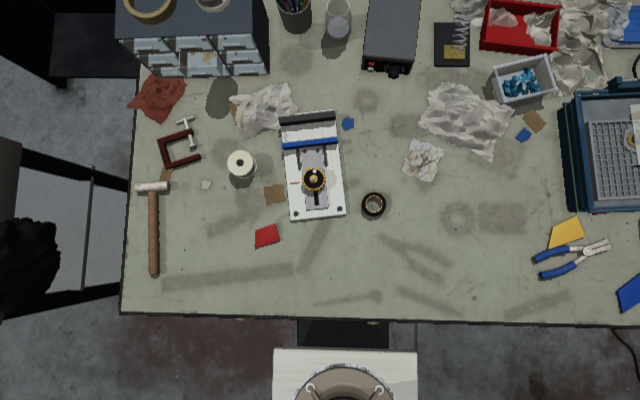

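View pics/side0.png

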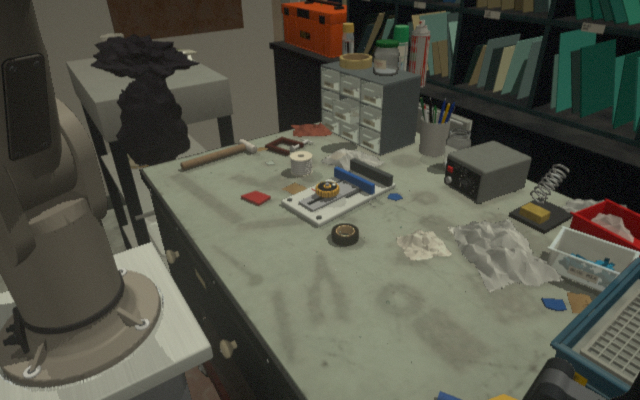

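View pics/wrist0.png

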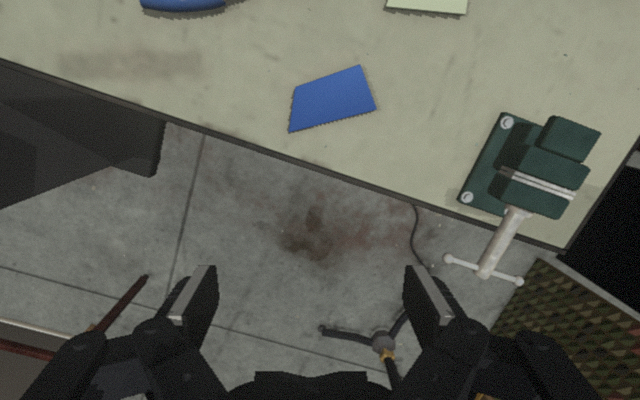

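Run:
```python
from h import *
f=grab('top')
im=f['image'][95:255,220:400]
cv2.imwrite('pics/top1.png',cv2.resize(im[:,:,::-1],None,fx=4,fy=3.75,interpolation=cv2.INTER_CUBIC)[:600])
for n,u,v,z in [('nut',314,180,.041),('spool',241,164,.045),('tape',373,204,.019),('glass',266,236,.008)]:
    print(n,pt(f,u,v,z).round(4),pt(f,u,v).round(4))
```

```text
nut [0.522  0.0754 0.041 ] [0.5217 0.0753 0.0428]
spool [0.5545 0.2392 0.045 ] [ 0.5633  0.2507 -0.0011]
tape [ 0.4733 -0.0575  0.019 ] [ 0.475  -0.0588  0.0016]
glass [0.3965 0.1833 0.008 ] [0.3965 0.1831 0.0089]
```

View pics/top1.png

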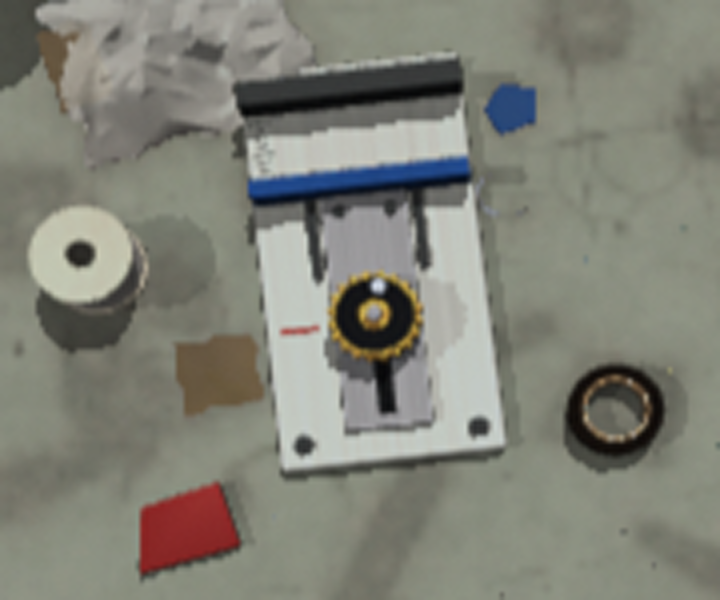

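Run:
```python
from h import *
f=grab('top')
def c(a,b,z): return pt(f,220+a/4-.5+.125*0,95+b/3.75-.5,z)
N=c(376,315,.0413);D=c(378,286,.0413)
I=c(300,330,.012)
bl=c(250,180,.0385);br=c(469,160,.0385)
# bed corners bottom
q1=c(283,472,.012);q2=c(505,450,.012)
for n,p in dict(N=N,D=D,I=I,bl=bl,br=br,q1=q1,q2=q2).items(): print(n,p.round(4))
for a,b in [(br,bl),(q2,q1),(N,I)]:
    d=b-a; print(np.degrees(np.arctan2(d[1],d[0]))-90,np.hypot(*d[:2]))
d=D-N;print('dot ang world',np.degrees(np.arctan2(d[1],d[0])),np.hypot(*d[:2]))
```

```text
N [0.5253 0.0766 0.0413]
D [0.5427 0.0759 0.0413]
I [0.5199 0.122  0.012 ]
bl [0.6066 0.1502 0.0385]
br [0.6208 0.0269 0.0385]
q1 [0.4329 0.1288 0.012 ]
q2 [0.4489 0.0033 0.012 ]
6.589666362158823 0.1240533381693704
7.235104684770448 0.12650305779857457
6.766628705952627 0.045725675981381664
dot ang world -2.091851596117536 0.01744646695147538
```

>>> {"method": "jog_arm", "body": {
  "motion": [
    [0,[0,0,0],[0,6.15,0]],
    [0,[0,0,0],[0,6.15,0]],
    [0,[-0.018,0,-0.03],[0,0,0]],
    [0,[-0.018,0,-0.03],[0,0,0]],
    [0,[-0.018,0,-0.03],[0,0,0]],
    [0,[-0.018,0,-0.03],[0,0,0]],
    [0,[-0.018,0,-0.03],[0,0,0]],
    [0,[-0.018,0,-0.03],[0,0,0]],
    [0,[-0.018,0,-0.03],[0,0,0]],
    [0,[-0.018,0,-0.03],[0,0,0]]
  ],
  "force": 40
}}

```text
clock: 1.08
tcp_pos: [0.3356, -0.3811, 0.2504]
orientation: [-0.127, 2.16, -2.161]
contact_force: [1.3, 1.5, 0.2]
grip_width: -0.0003
```

>>> {"method": "jog_arm", "body": {
  "motion": [
    [0,[-0.018,0,-0.03],[0,0,0]],
    [0,[-0.018,0,-0.03],[0,0,0]],
    [0,[-0.018,0,-0.03],[0,0,0]],
    [0,[-0.018,0,-0.03],[0,0,0]],
    [0,[-0.018,0,-0.03],[0,0,0]],
    [0,[-0.018,0,-0.03],[0,0,0]],
    [0,[-0.018,0.01,-0.03],[0,0,0]],
    [0,[-0.018,0.01,-0.03],[0,0,0]],
    [0,[-0.018,0.01,-0.03],[0,0,0]],
    [0,[0,0,0],[0,0,0]]
  ]
}}

```text
clock: 1.92
tcp_pos: [0.466, -0.0883, 0.2192]
orientation: [-0.137, 2.159, -2.152]
contact_force: [-0.3, -0.1, 0.6]
grip_width: -0.0003
```

```bash
cat >> h.py <<'E'
PSI=np.radians(6.8); N0=np.array([.5253,.0766])
GX=np.array([np.cos(PSI),np.sin(PSI)]);GY=np.array([-np.sin(PSI),np.cos(PSI)])
def st():
    o=r.get_obs();p=o['tcp_pos'];d=p[:2]-N0;F=o['contact_force']
    M=R.from_rotvec(o['orientation']).as_matrix()
    print('t',round(float(o['clock']),2),'g mm',(1e3*np.array([d@GX,d@GY,p[2]])).round(1),'F',np.round([F[:2]@GX,F[:2]@GY,F[2]],1),'w',round(float(o['grip_width']),4),'tx yaw',round(np.degrees(np.arctan2(M[1,0],M[0,0])),1),'ydown',M[:,1].round(3))
E
python3 - <<'E'
from h import *
st(); f=grab('wrist','w1.png'); grab('top','t2.png')
E
```

```text
t 1.92 g mm [ -78.4 -156.7  219.2] F [-0.3 -0.   0.6] w -0.0003 tx yaw -172.7 ydown [-0.     0.003 -1.   ]
```

View pics/w1.png

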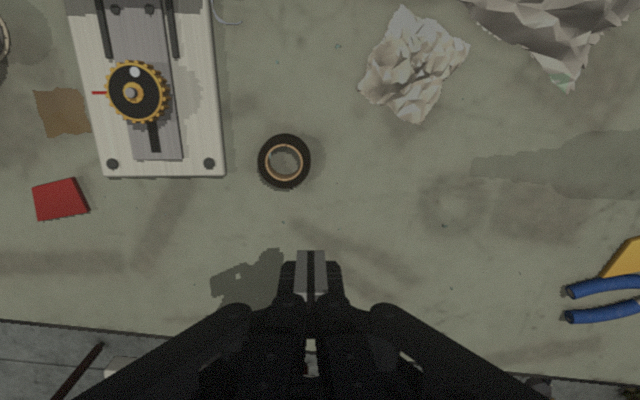

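Run:
```python
from h import *
f=grab('wrist')
o=r.get_obs();M=R.from_rotvec(o['orientation']).as_matrix()
im=f['image'][230:350,240:380]
cv2.imwrite('pics/w2.png',cv2.resize(im[:,:,::-1],None,fx=5,fy=5,interpolation=cv2.INTER_CUBIC))
for v in (252,262,272,285,295,305):
  print(v)
  for u in range(280,348,4):
    if f['range_z'][v,u]>0 and f['range_z'][v,u]<.3:
        print(u,(1e3*M.T@(pt(f,u,v)-o['tcp_pos'])).round(0),end=' ')
  print()
```

```text
252
300 [-12.  14.  -6.] 304 [-12.  14.  -4.] 308 [-11.  14.  -2.] 312 [-12.  14.  -0.] 316 [-12.  14.   2.] 320 [-12.  14.   4.] 324 [-12.  13.   5.] 
262
288 [ -8.  11. -12.] 292 [ -8.  10. -10.] 296 [-12.   4.  -7.] 300 [-12.   3.  -6.] 304 [-12.   3.  -4.] 308 [-12.   4.  -2.] 312 [-12.   4.  -0.] 316 [-11.   5.   1.] 320 [-12.   4.   3.] 324 [-11.   5.   5.] 328 [-7. 12.  7.] 332 [-8. 11.  9.] 336 [-8. 11. 11.] 
272
280 [ -8.   3. -15.] 284 [ -7.   3. -13.] 288 [ -8.   2. -11.] 292 [-8.  2. -9.] 296 [-12.  -5.  -7.] 300 [-12.  -5.  -5.] 304 [-12.  -5.  -4.] 308 [-11.  -3.  -2.] 312 [-12.  -4.  -0.] 316 [-12.  -5.   1.] 320 [-12.  -4.   3.] 324 [-12.  -5.   5.] 328 [-8.  2.  7.] 332 [-7.  3.  9.] 336 [-7.  3. 10.] 340 [-8.  3. 12.] 
285
280 [ -8.  -8. -14.] 284 [ -8.  -8. -12.] 288 [ -8.  -8. -10.] 292 [-7. -7. -9.] 296 [-12. -13.  -7.] 300 [-12. -14.  -5.] 304 [-12. -14.  -4.] 308 [-12. -14.  -2.] 312 [-12. -14.  -0.] 316 [-12. -14.   1.] 320 [-11. -13.   3.] 324 [-12. -13.   4.] 328 [-8. -7.  6.] 332 [-8. -8.  8.] 336 [-8. -8. 10.] 340 [-8. -7. 11.] 
295
280 [-13. -21. -12.] 284 [-14. -23. -11.] 288 [-14. -23.  -9.] 292 [-14. -24.  -8.] 296 [-13. -22.  -6.] 300 [-13. -21.  -5.] 304 [-11. -19.  -3.] 308 [-11. -18.  -2.] 312 [-11. -19.  -0.] 316 [-11. -19.   1.] 320 [-11. -19.   3.] 324 [-13. -21.   4.] 328 [-13. -21.   5.] 336 [-15. -24.   8.] 340 [-13. -22.  10.] 344 [ -8. -15.  12.] 
305
280 [-13. -28. -12.] 284 [-14. -28. -10.] 288 [-13. -28.  -9.] 292 [-13. -28.  -8.] 296 [-12. -26.  -6.] 300 [-13. -27.  -5.] 304 [-13. -27.  -3.] 308 [ -5. -18.  -2.] 312 [ -6. -18.  -0.] 316 [-12. -26.   1.] 320 [-13. -27.   2.] 324 [-13. -28.   4.] 328 [-13. -28.   5.] 332 [-13. -28.   6.] 336 [-12. -27.   8.] 340 [-13. -28.   9.] 344 [-13. -28.  11.]
```

View pics/w2.png

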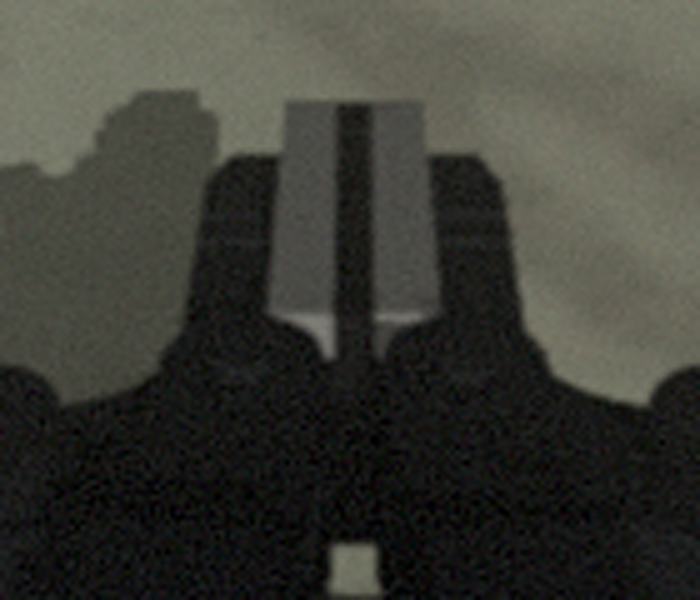

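>>> {"method": "jog_arm", "body": {
  "motion": [
    [0,[-0.016,0.02,-0.026],[0,0,0]],
    [0,[-0.016,0.02,-0.026],[0,0,0]],
    [0,[-0.016,0.02,-0.026],[0,0,0]],
    [0,[-0.016,0.02,-0.025],[0,0,0]],
    [0,[0,0.03,0],[0,0,0]],
    [0,[0,0.03,0],[0,0,0]],
    [0,[0,0,0],[0,0,0]],
    [0,[0,0,0],[0,0,0]]
  ]
}}

```text
clock: 2.73
tcp_pos: [0.5147, 0.0125, 0.0797]
orientation: [-0.129, 2.162, -2.164]
contact_force: [0.4, 0.1, 0.1]
grip_width: -0.0
```

Run:
```python
from h import *
st(); f=grab('wrist','w3.png'); t=grab('top')
im=t['image'][95:255,220:400]
cv2.imwrite('pics/top3.png',cv2.resize(im[:,:,::-1],None,fx=4,fy=3.75,interpolation=cv2.INTER_CUBIC)[:600])
```

```text
t 2.73 g mm [-18.2 -62.4  79.7] F [0.4 0.1 0.1] w -0.0 tx yaw -173.4 ydown [-0.003 -0.001 -1.   ]
```

View pics/w3.png

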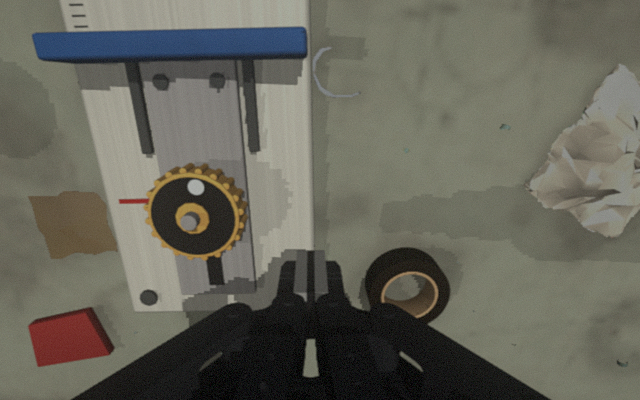

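View pics/top3.png

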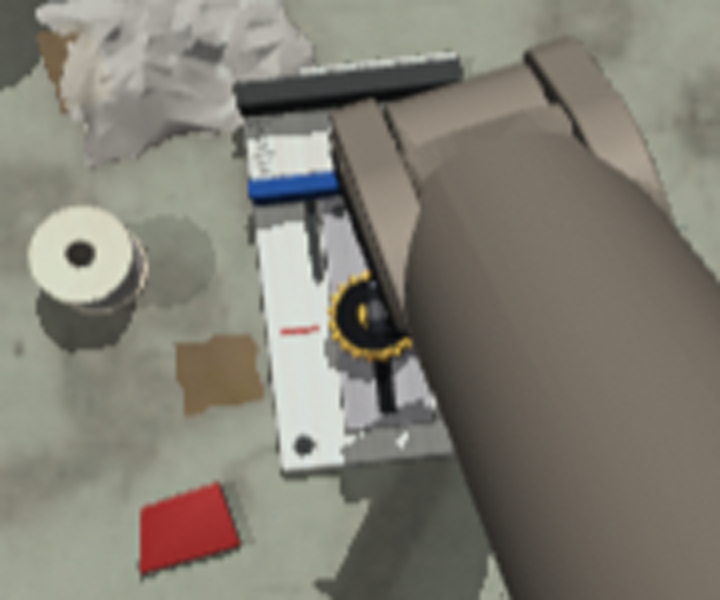

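```bash
cat >> h.py <<'E'
def g(p): d=p[:2]-N0; return (1e3*np.array([d@GX,d@GY,p[2]])).round(1)
E
python3 - <<'E'
from h import *
f=grab('wrist')
print(f['xyz'])
for n,u,v,z in [('face',195,217,.0413),('stud',188,222,.049),('dot',196,187,.0413),('idx',132,201,.012),('barL',37,35,.0385),('barR',306,30,.0385)]:
    print(n,g(pt(f,u,v,z)),g(pt(f,u,v)))
im=f['image'][130:290,110:310]
cv2.imwrite('pics/w4.png',cv2.resize(im[:,:,::-1],None,fx=4,fy=3.75,interpolation=cv2.INTER_CUBIC))
E
```

```text
[0.60099957 0.02270868 0.20593962]
face [ 2.1  0.2 41.3] [ 3.8 -1.4 45.6]
stud [ 2.4  1.3 49. ] [ 2.6  1.1 49.5]
dot [19.1 -2.3 41.3] [19.5 -2.7 42.4]
idx [ 1.2 49.8 12. ] [ 1.2 49.9 11.8]
barL [91.9 63.6 38.5] [97.3 92.7 -0.1]
barR [ 93.7 -60.8  38.5] [ 97.4 -60.6  13.6]
```

View pics/w4.png

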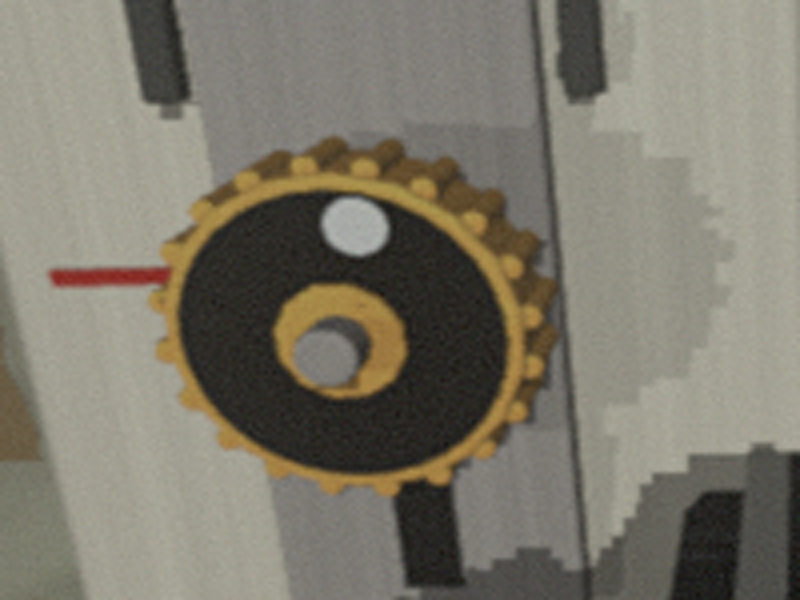

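>>> {"method": "jog_arm", "body": {
  "motion": [
    [0,[0,0.019,0],[0,0,0]],
    [0,[0,0.019,0],[0,0,0]],
    [0,[-0.01,0,-0.016],[0,0,0]],
    [0,[0,0,0],[0,0,0]],
    [0,[0,0,0],[0,0,0]]
  ]
}}

```text
clock: 3.3
tcp_pos: [0.5252, 0.0319, 0.044]
orientation: [-0.125, 2.159, -2.158]
contact_force: [1.1, -1.3, -0.4]
grip_width: -0.0001
```

```bash
python3 -c "
from h import *
st()"
```

```text
t 3.3 g mm [ -5.4 -44.4  44. ] F [ 1.  -1.4 -0.4] w -0.0001 tx yaw -173.2 ydown [ 0.003  0.001 -1.   ]
```

>>> {"method": "jog_arm", "body": {
  "motion": [
    [0,[0,0.002,-0.002],[0,0,0]],
    [0,[0,0,0],[0,0,0]],
    [0,[0,0,0],[0,0,0]]
  ]
}}

```text
clock: 3.55
tcp_pos: [0.5236, 0.0327, 0.0409]
orientation: [-0.126, 2.16, -2.161]
contact_force: [-0.5, -0.2, 0.6]
grip_width: 0.0001
```

>>> {"method": "jog_arm", "body": {
  "motion": [
    [0,[0,0,-0.002],[0,0,0]],
    [0,[0,0,0],[0,0,0]]
  ]
}}

```text
clock: 3.72
tcp_pos: [0.5233, 0.0354, 0.0406]
orientation: [-0.127, 2.161, -2.16]
contact_force: [-0.4, 0.4, 0.2]
grip_width: -0.0001
```

```bash
python3 -c "
from h import *
st()"
```

```text
t 3.72 g mm [ -6.9 -40.7  40.6] F [-0.4  0.5  0.2] w -0.0001 tx yaw -173.2 ydown [ 0.  0. -1.]
```

>>> {"method": "jog_arm", "body": {
  "motion": [
    [0,[0,0,-0.001],[0,0,0]],
    [0,[0,0,0],[0,0,0]]
  ]
}}

```text
clock: 3.88
tcp_pos: [0.5232, 0.0364, 0.0403]
orientation: [-0.128, 2.16, -2.161]
contact_force: [0.7, -0.4, 0.6]
grip_width: 0.0001
```

>>> {"method": "jog_arm", "body": {
  "motion": [
    [0,[0,0,-0.001],[0,0,0]],
    [0,[0,0,0],[0,0,0]]
  ]
}}

```text
clock: 4.05
tcp_pos: [0.5231, 0.0366, 0.0403]
orientation: [-0.127, 2.16, -2.162]
contact_force: [-0.7, -3.7, 1.4]
grip_width: 0.0002
```

>>> {"method": "jog_arm", "body": {
  "motion": [
    [0,[0,0,-0.001],[0,0,0]],
    [0,[0,0,0],[0,0,0]]
  ]
}}

```text
clock: 4.22
tcp_pos: [0.5231, 0.0368, 0.0403]
orientation: [-0.127, 2.159, -2.163]
contact_force: [0.3, -5.4, 1.4]
grip_width: 0.0003
```

>>> {"method": "jog_arm", "body": {
  "motion": [
    [0,[0,0,-0.002],[0,0,0]],
    [0,[-0.003,0,0],[0,0,0]],
    [0,[-0.003,0,0],[0,0,0]],
    [0,[-0.003,0,0],[0,0,0]],
    [0,[-0.003,0,0],[0,0,0]],
    [0,[-0.003,0,0],[0,0,0]],
    [0,[0,0,0],[0,0,0]]
  ]
}}

```text
clock: 4.8
tcp_pos: [0.5377, 0.0387, 0.0402]
orientation: [-0.126, 2.158, -2.167]
contact_force: [0.2, -9.9, 4.2]
grip_width: -0.0001
```

```bash
cat >> h.py <<'E'
def crop(fn,f):
    im=f['image'][80:330,60:380]
    cv2.imwrite('pics/'+fn,cv2.resize(im[:,:,::-1],None,fx=2.4,fy=2.4,interpolation=cv2.INTER_CUBIC))
E
python3 -c "
from h import *
st(); f=grab('wrist','w5.png')
st()"
```

```text
t 4.8 g mm [  7.8 -39.1  40.2] F [-1.  -9.8  4.2] w -0.0001 tx yaw -173.4 ydown [-0.001 -0.004 -1.   ]
t 4.85 g mm [  7.7 -39.2  40.2] F [ 0.  -8.4  3.3] w 0.0002 tx yaw -173.4 ydown [-0.001 -0.004 -1.   ]
```

View pics/w5.png

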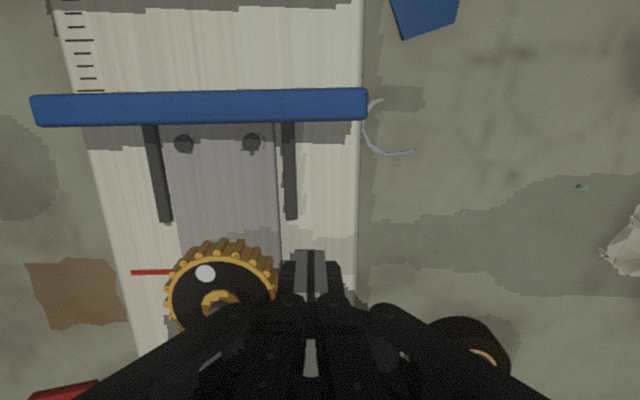

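```bash
cat >> h.py <<'E'
def ang(f,u,v,z=.042,n=(1.8,.5)):
    p=g(pt(f,u,v,z)); a=np.degrees(np.arctan2(p[1]-n[1],p[0]-n[0]))-90
    print('dot',p,'rad',np.hypot(p[0]-n[0],p[1]-n[1]),'nut deg mod360',a%360)
E
python3 - <<'E'
from h import *
f=r.grab_frame('wrist'); ang(f,204,273)
V=[(8,13.5),(11.5,7.2)]
P=[(x*sx,y*sy) for x,y in V for sx in(1,-1) for sy in (1,-1)]
P=np.array(P);Rn=22.5
out=[]
for th in np.arange(-90,271,.25):
    n=np.array([np.cos(np.radians(th)),np.sin(np.radians(th))])
    s=P[np.argmax(P@n)]
    out.append(np.r_[n*Rn+s+[1,0]])
out=np.array(out)
# densify
d=np.r_[0,np.cumsum(np.hypot(*np.diff(out,axis=0).T))]
L=np.arange(0,d[-1],5.)
w=np.c_[np.interp(L,d,out[:,0]),np.interp(L,d,out[:,1])].round(0)
print(d[-1]);print(w.tolist())
E
```

```text
dot [17.2  6.1 42. ] rad 16.386579875007474 nut deg mod360 289.98310652189997
231.2938445164667
[[9.0, -36.0], [14.0, -35.0], [19.0, -34.0], [23.0, -31.0], [26.0, -28.0], [29.0, -23.0], [32.0, -19.0], [34.0, -15.0], [35.0, -10.0], [35.0, -5.0], [35.0, 0.0], [35.0, 5.0], [35.0, 10.0], [34.0, 15.0], [31.0, 20.0], [29.0, 24.0], [26.0, 28.0], [23.0, 31.0], [18.0, 34.0], [13.0, 36.0], [8.0, 36.0], [3.0, 36.0], [-2.0, 36.0], [-7.0, 36.0], [-11.0, 36.0], [-16.0, 34.0], [-21.0, 31.0], [-24.0, 28.0], [-27.0, 24.0], [-29.0, 20.0], [-32.0, 15.0], [-33.0, 10.0], [-33.0, 5.0], [-33.0, 0.0], [-33.0, -5.0], [-33.0, -10.0], [-32.0, -15.0], [-30.0, -19.0], [-27.0, -23.0], [-24.0, -28.0], [-21.0, -31.0], [-17.0, -34.0], [-12.0, -35.0], [-7.0, -36.0], [-2.0, -36.0], [3.0, -36.0], [8.0, -36.0]]
```

>>> {"method": "jog_arm", "body": {
  "motion": [
    [0,[-0.006,0,-0.001],[0,0,0]],
    [0,[-0.005,0,-0.001],[0,0,0]],
    [0,[-0.004,0,-0.003],[0,0,0]],
    [0,[-0.003,0,-0.003],[0,0,0]],
    [0,[0,0,0],[0,0,0]]
  ]
}}

```text
clock: 5.32
tcp_pos: [0.5558, 0.0535, 0.0405]
orientation: [-0.127, 2.16, -2.158]
contact_force: [3.2, -3.3, -1.1]
grip_width: -0.0001
```

```bash
python3 -c "
from h import *
st(); f=grab('wrist'); crop('w6.png',f)
st()"
```

```text
t 5.32 g mm [ 27.6 -26.6  40.5] F [ 2.8 -3.6 -1.1] w -0.0001 tx yaw -173.2 ydown [ 0.002  0.001 -1.   ]
t 5.37 g mm [ 27.5 -26.8  40.5] F [ 3.1 -1.6 -1.5] w -0.0002 tx yaw -173.2 ydown [ 0.002  0.001 -1.   ]
```

View pics/w6.png

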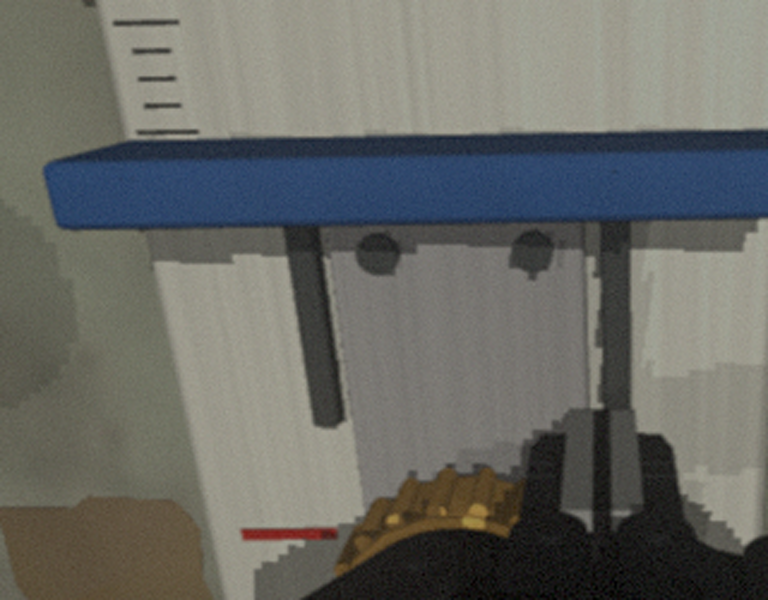

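Run:
```python
import numpy as np
a=np.radians(np.arange(-40,241,10)); c=np.c_[1+34.5*np.cos(a),34.5*np.sin(a)]
c=(2*c).round()/2
prev=np.array([26,-28.])
for t,p in zip(np.degrees(a),c):
    d=-(p-prev);print(round(t),p,d);prev=p
```

```text
-40 [ 27.5 -22. ] [-1.5 -6. ]
-30 [ 31. -17.] [-3.5 -5. ]
-20 [ 33.5 -12. ] [-2.5 -5. ]
-10 [35. -6.] [-1.5 -6. ]
0 [35.5  0. ] [-0.5 -6. ]
10 [35.  6.] [ 0.5 -6. ]
20 [33.5 12. ] [ 1.5 -6. ]
30 [31. 17.] [ 2.5 -5. ]
40 [27.5 22. ] [ 3.5 -5. ]
50 [23.  26.5] [ 4.5 -4.5]
60 [18.5 30. ] [ 4.5 -3.5]
70 [13.  32.5] [ 5.5 -2.5]
80 [ 7. 34.] [ 6.  -1.5]
90 [ 1.  34.5] [ 6.  -0.5]
100 [-5. 34.] [6.  0.5]
110 [-11.   32.5] [6.  1.5]
120 [-16.  30.] [5.  2.5]
130 [-21.   26.5] [5.  3.5]
140 [-25.5  22. ] [4.5 4.5]
150 [-29.  17.] [3.5 5. ]
160 [-31.5  12. ] [2.5 5. ]
170 [-33.   6.] [1.5 6. ]
180 [-33.5   0. ] [0.5 6. ]
190 [-33.  -6.] [-0.5  6. ]
200 [-31.5 -12. ] [-1.5  6. ]
210 [-29.  -17.5] [-2.5  5.5]
220 [-25.5 -22. ] [-3.5  4.5]
230 [-21.  -26.5] [-4.5  4.5]
240 [-16.5 -30. ] [-4.5  3.5]
```

>>> {"method": "jog_arm", "body": {
  "motion": [
    [0,[-0.0015,0,-0.006],[0,0,0]],
    [0,[-0.0035,0,-0.005],[0,0,0]],
    [0,[-0.0025,0,-0.005],[0,0,0]],
    [0,[-0.0015,0,-0.006],[0,0,0]],
    [0,[-0.0005,0,-0.006],[0,0,0]]
  ]
}}

```text
clock: 5.78
tcp_pos: [0.5631, 0.0817, 0.0411]
orientation: [-0.122, 2.159, -2.158]
contact_force: [5.1, -1.4, -1.2]
grip_width: -0.0003
```

```bash
python3 -c "
from h import *
st(); f=grab('wrist'); crop('w7.png',f)
grab('top','t7.png');f=grab('side');cv2.imwrite('pics/s7.png',cv2.resize(f['image'][130:270,220:430,::-1],None,fx=3.8,fy=3.8,interpolation=cv2.INTER_CUBIC))
st()"
```

```text
t 5.78 g mm [38.2  0.6 41.1] F [ 4.9 -2.  -1.2] w -0.0003 tx yaw -173.3 ydown [ 0.005  0.001 -1.   ]
t 5.93 g mm [38.1  2.6 41.1] F [ 5.4  1.2 -0.7] w -0.0002 tx yaw -173.1 ydown [ 0.005  0.003 -1.   ]
```

View pics/t7.png

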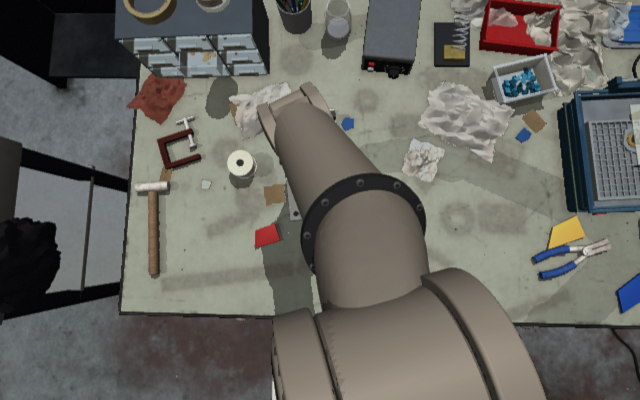

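View pics/s7.png

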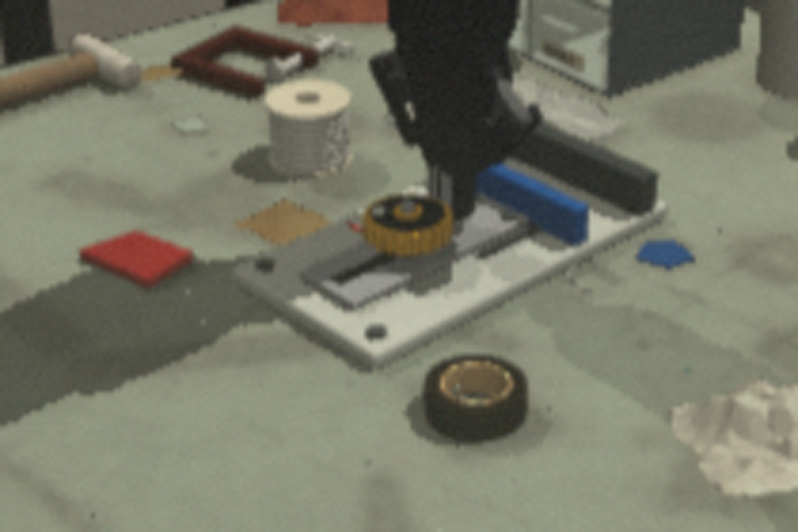

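```bash
cat >> h.py <<'E'
def sang(f,a,b,fc=None,z=.0425,s=3.8,u0=220,v0=130):
    p=g(pt(f,u0+(a+.5)/s-.5,v0+(b+.5)/s-.5,z)); 
    n=g(pt(f,u0+(fc[0]+.5)/s-.5,v0+(fc[1]+.5)/s-.5,z)) if fc else np.array([1,0,0])
    print('p',p,'n',n,'ang',(np.degrees(np.arctan2(p[1]-n[1],p[0]-n[0]))-90)%360)
def sgrab(fn):
    f=grab('side');cv2.imwrite('pics/'+fn,cv2.resize(f['image'][160:210,290:365,::-1],None,fx=10,fy=10,interpolation=cv2.INTER_CUBIC));return f
E
python3 - <<'E'
from h import *
f=sgrab('s8.png'); sang(f,378,211,(407,209))
E
```

```text
p [-12.2  12.7  42.5] n [ 2.1  3.  42.5] ang 55.850104629797386
```

View pics/s8.png

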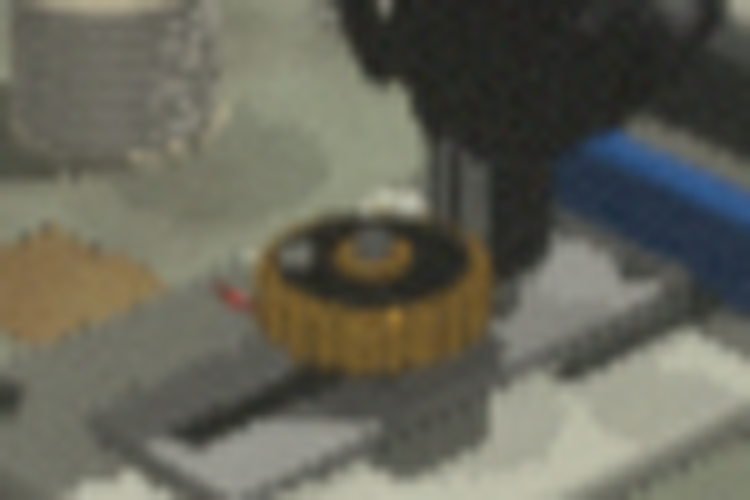

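>>> {"method": "jog_arm", "body": {
  "motion": [
    [0,[0.0005,0,-0.006],[0,0,0]],
    [0,[0.0015,0,-0.006],[0,0,0]],
    [0,[0.0025,0,-0.005],[0,0,0]],
    [0,[0.0035,0,-0.005],[0,0,0]],
    [0,[0.0045,0,-0.0045],[0,0,0]],
    [0,[0.0045,0,-0.0035],[0,0,0]]
  ]
}}

```text
clock: 6.48
tcp_pos: [0.5425, 0.1128, 0.0415]
orientation: [-0.123, 2.161, -2.151]
contact_force: [7.0, 5.7, 1.1]
grip_width: -0.0001
```

```bash
python3 -c "
from h import *
st(); f=sgrab('s9.png')
sang(f,298,255,(375,257),s=10,u0=290,v0=160)
st()"
```

```text
t 6.48 g mm [21.4 33.9 41.5] F [7.6 4.8 1.1] w -0.0001 tx yaw -173.1 ydown [ 0.006  0.005 -1.   ]
p [-11.5  12.7  42.5] n [ 0.7  0.3 42.5] ang 44.53419091723501
t 6.53 g mm [20.  34.9 41.4] F [5.3 5.7 2. ] w 0.0001 tx yaw -173.0 ydown [ 0.004  0.005 -1.   ]
```

View pics/s9.png

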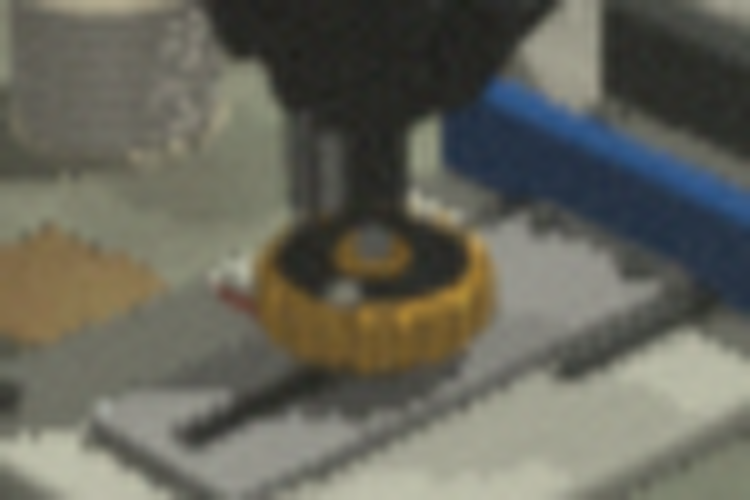

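>>> {"method": "jog_arm", "body": {
  "motion": [
    [0,[0.0055,0,-0.0025],[0,0,0]],
    [0,[0.006,0,-0.0015],[0,0,0]],
    [0,[0.006,0,-0.0005],[0,0,0]],
    [0,[0.006,0,0.0005],[0,0,0]],
    [0,[0.006,0,0.0015],[0,0,0]],
    [0,[0.005,0,0.0025],[0,0,0]]
  ]
}}

```text
clock: 7.03
tcp_pos: [0.5047, 0.1107, 0.041]
orientation: [-0.132, 2.163, -2.151]
contact_force: [-4.1, 10.3, 4.7]
grip_width: -0.0001
```

```bash
python3 -c "
from h import *
st(); f=sgrab('s10.png')
sang(f,345,291,(375,257),s=10,u0=290,v0=160)
st()"
```

```text
t 7.03 g mm [-16.4  36.3  41. ] F [-2.8 10.7  4.7] w -0.0001 tx yaw -172.9 ydown [ 0.001  0.006 -1.   ]
p [-14.5  -6.8  42.5] n [ 0.7  0.3 42.5] ang 115.03752573486506
t 7.08 g mm [-18.   35.4  40.7] F [-4.2  9.7  7.2] w 0.0003 tx yaw -173.0 ydown [-0.002  0.005 -1.   ]
```

View pics/s10.png

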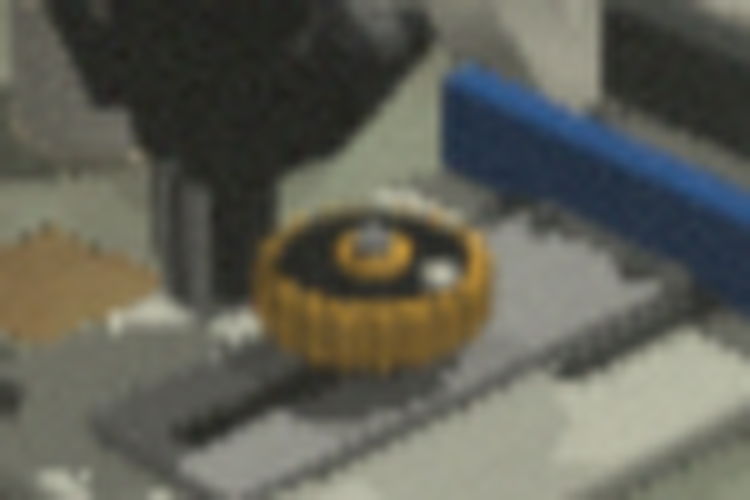

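>>> {"method": "jog_arm", "body": {
  "motion": [
    [0,[0.005,0,0.0035],[0,0,0]],
    [0,[0.0045,0,0.0045],[0,0,0]],
    [0,[0.0035,0,0.005],[0,0,0]],
    [0,[0.0025,0,0.005],[0,0,0]],
    [0,[0.0015,0,0.006],[0,0,0]],
    [0,[0.0005,0,0.006],[0,0,0]]
  ]
}}

```text
clock: 7.58
tcp_pos: [0.4878, 0.0742, 0.0396]
orientation: [-0.138, 2.163, -2.162]
contact_force: [-6.1, 2.4, 2.8]
grip_width: 0.0
```

```bash
python3 -c "
from h import *
st(); f=sgrab('s11.png')
sang(f,438,271,(375,255),s=10,u0=290,v0=160,z=.0435)
st()"
```

```text
t 7.58 g mm [-37.5   2.1  39.6] F [-5.8  3.1  2.8] w 0.0 tx yaw -173.1 ydown [-0.007 -0.    -1.   ]
p [  5.6 -15.3  43.5] n [ 0.1 -0.3 43.5] ang 200.13630342824814
t 7.63 g mm [-37.6   0.2  39.5] F [-7.3  1.   3.7] w -0.0003 tx yaw -173.2 ydown [-0.007 -0.001 -1.   ]
```

View pics/s11.png

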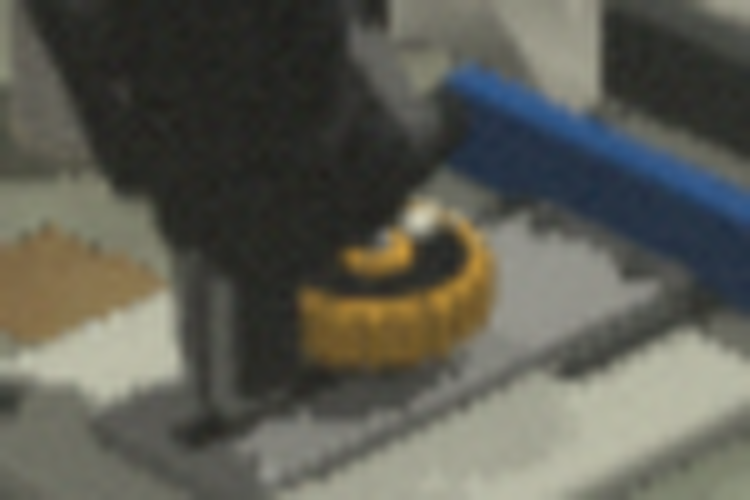

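```bash
python3 -c "
from h import *
f=sgrab('s12.png')
sang(f,423,217,(375,253),s=10,u0=290,v0=160,z=.044)
"
```

```text
p [19.4  4.9 44. ] n [ 0.1 -0.3 44. ] ang 285.0791339749611
```

>>> {"method": "jog_arm", "body": {
  "motion": [
    [0,[-0.0005,0,0.006],[0,0,0]],
    [0,[-0.0015,0,0.006],[0,0,0]],
    [0,[-0.0025,0,0.0055],[0,0,0]],
    [0,[-0.0035,0,0.0045],[0,0,0]],
    [0,[-0.0045,0,0.0045],[0,0,0]],
    [0,[0,0,0],[0,0,0]]
  ]
}}

```text
clock: 8.18
tcp_pos: [0.5033, 0.0456, 0.0391]
orientation: [-0.137, 2.162, -2.169]
contact_force: [-6.7, -5.4, 4.1]
grip_width: 0.0003
```

```bash
python3 -c "
from h import *
st(); f=sgrab('s13.png'); st()"
```

```text
t 8.18 g mm [-25.6 -28.2  39.1] F [-7.3 -4.6  4.1] w 0.0003 tx yaw -173.3 ydown [-0.009 -0.004 -1.   ]
t 8.23 g mm [-25.6 -28.1  39.1] F [-7.5 -5.7  3.8] w 0.0001 tx yaw -173.3 ydown [-0.009 -0.004 -1.   ]
```

View pics/s13.png

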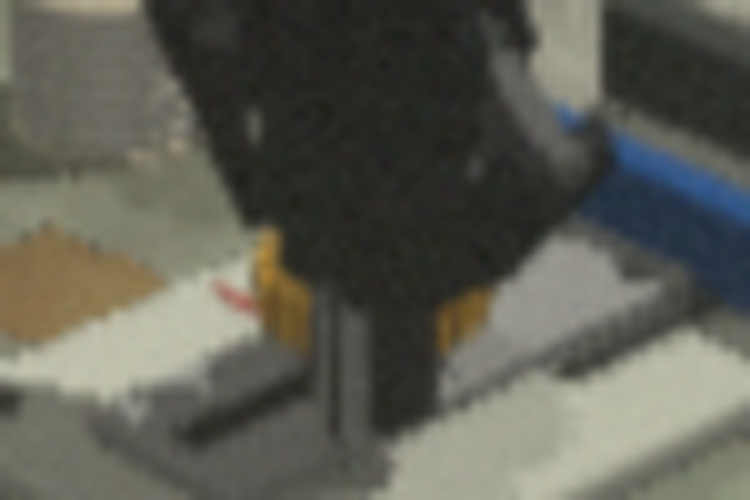

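>>> {"method": "jog_arm", "body": {
  "motion": [
    [0,[0.008,0,0.008],[0,0,0]],
    [0,[0.01,0,0.01],[0,0,0]],
    [0,[0.012,-0.03,0.01],[0,0,0]],
    [0,[0.01,-0.03,0.005],[0,0,0]],
    [0,[0,0,0],[0,0,0]],
    [0,[0,0,0],[0,0,0]]
  ]
}}

```text
clock: 8.73
tcp_pos: [0.4717, 0.0097, 0.1016]
orientation: [-0.123, 2.159, -2.16]
contact_force: [-0.3, 0.2, -1.3]
grip_width: -0.0001
```

```bash
python3 -c "
from h import *
st(); f=grab('wrist','w14.png'); sgrab('s14.png')"
```

```text
t 8.73 g mm [-61.1 -60.1 101.6] F [-0.2  0.2 -1.3] w -0.0001 tx yaw -173.3 ydown [ 0.003 -0.    -1.   ]
```

View pics/w14.png

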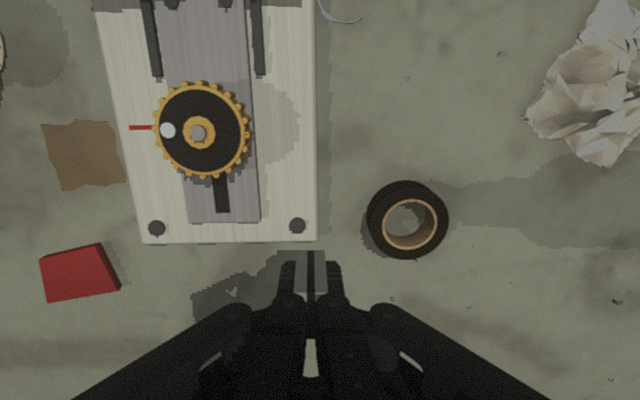

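View pics/s14.png

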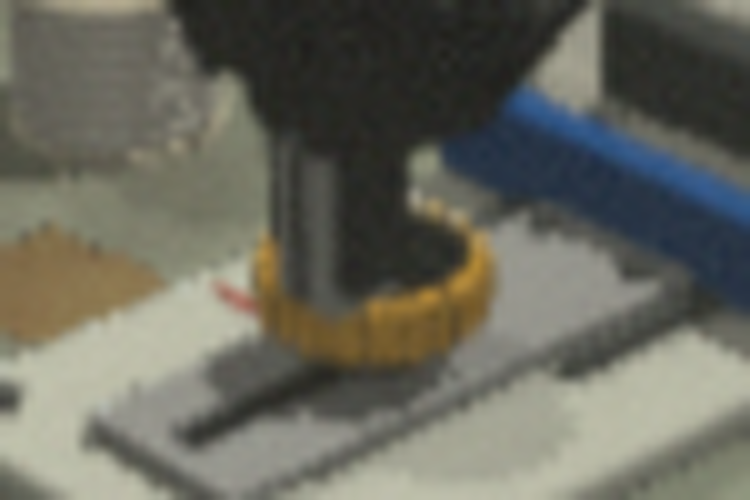

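```bash
python3 -c "
from h import *
f=grab('wrist'); z=.0445
im=f['image'][70:190,120:280];cv2.imwrite('pics/w15.png',cv2.resize(im[:,:,::-1],None,fx=5,fy=5,interpolation=cv2.INTER_CUBIC))
c=g(pt(f,201.5,129.5,z));ang(f,168,131,z,n=c[:2]);print(c,g(pt(f,140,128,.012)))
print(g(pt(f,197.5,133,.049)))
u,v=np.array([200,130]);print(f['range_z'][115,185],g(pt(f,185,115)),g(pt(f,220,145)))
"
```

```text
dot [ 0.7 17.4 44.5] rad 18.217573932881404 nut deg mod360 2.5168756569395185
[ 1.5 -0.8 44.5] [-1.5 49.1 12. ]
[ 0.2  0.  49. ]
0.17361753 [ 9.2  6.9 45.1] [ -6.8 -10.3  45. ]
```

View pics/w15.png

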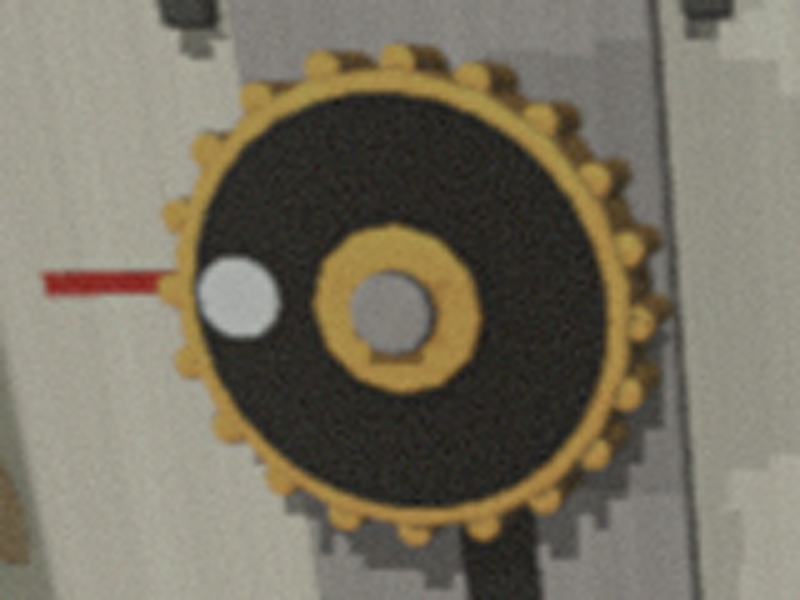

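>>> {"method": "jog_arm", "body": {
  "motion": [
    [0,[-0.03,0,-0.015],[0,0,0]],
    [0,[-0.03,0,-0.015],[0,0,0]],
    [0,[-0.03,0,-0.015],[0,0,0]],
    [0,[-0.028,0,-0.015],[0,0,0]],
    [0,[0,0,0],[0,0,0]],
    [0,[0,0.02,0],[0,0,0]],
    [0,[0,0.02,0],[0,0,0]],
    [0,[0,0.018,0],[0,0,0]],
    [0,[0,0,0],[0,0,0]]
  ]
}}

```text
clock: 9.63
tcp_pos: [0.5806, 0.0844, 0.0389]
orientation: [-0.133, 2.162, -2.162]
contact_force: [-0.1, 0.3, 1.3]
grip_width: 0.0002
```

```bash
python3 -c "
from h import *
st(); f=grab('wrist','w16.png')"
```

```text
t 9.63 g mm [55.8  1.2 38.9] F [-0.   0.3  1.3] w 0.0002 tx yaw -173.2 ydown [-0.004 -0.    -1.   ]
```

View pics/w16.png

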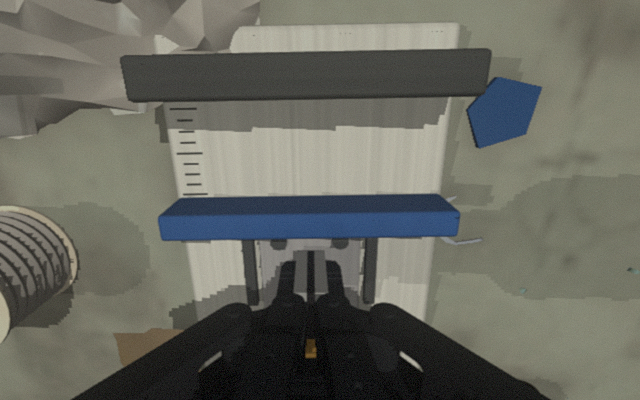

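>>> {"method": "jog_arm", "body": {
  "motion": [
    [0,[-0.004,-0.004,0],[0,0,0]],
    [0,[-0.006,0,0],[0,0,0]],
    [0,[-0.006,0,0],[0,0,0]],
    [0,[-0.006,0,0],[0,0,0]],
    [0,[-0.006,0,0],[0,0,0]],
    [0,[-0.006,0,0],[0,0,0]],
    [0,[-0.006,0,0],[0,0,0]],
    [0,[0,0,0],[0,0,0]]
  ]
}}

```text
clock: 10.35
tcp_pos: [0.6233, 0.0891, 0.0464]
orientation: [-0.126, 2.16, -2.159]
contact_force: [-0.1, 0.1, -0.1]
grip_width: 0.0005
```

```bash
python3 -c "
from h import *
st(); f=grab('wrist','w17.png')"
```

```text
t 10.35 g mm [98.8  0.8 46.4] F [-0.1  0.1 -0.1] w 0.0005 tx yaw -173.2 ydown [ 0.002  0.    -1.   ]
```

View pics/w17.png

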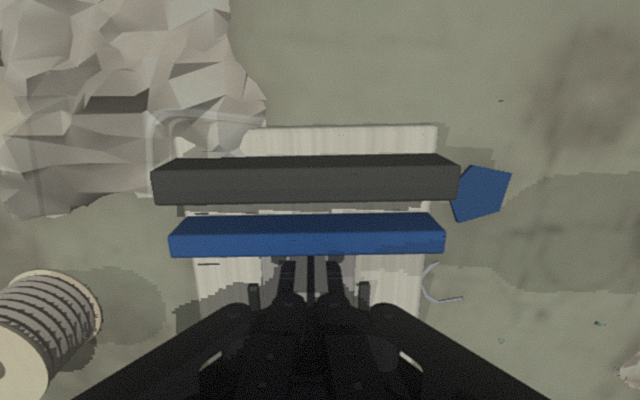

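>>> {"method": "jog_arm", "body": {
  "motion": [
    [0,[-0.005,0.003,0],[0,0,0]],
    [0,[-0.005,0,0],[0,0,0]],
    [0,[-0.004,0,0],[0,0,0]],
    [0,[-0.003,0,0],[0,0,0]],
    [0,[-0.002,0,0],[0,0,0]],
    [0,[0,0,0],[0,0,0]]
  ]
}}

```text
clock: 10.9
tcp_pos: [0.638, 0.0906, 0.0426]
orientation: [-0.135, 2.162, -2.165]
contact_force: [-9.0, -1.0, 5.9]
grip_width: 0.0005
```

```bash
python3 -c "
from h import *
st(); f=grab('wrist','w18.png')"
```

```text
t 10.9 g mm [113.6   0.6  42.6] F [-9.1  0.1  5.9] w 0.0005 tx yaw -173.2 ydown [-0.006 -0.002 -1.   ]
```

View pics/w18.png

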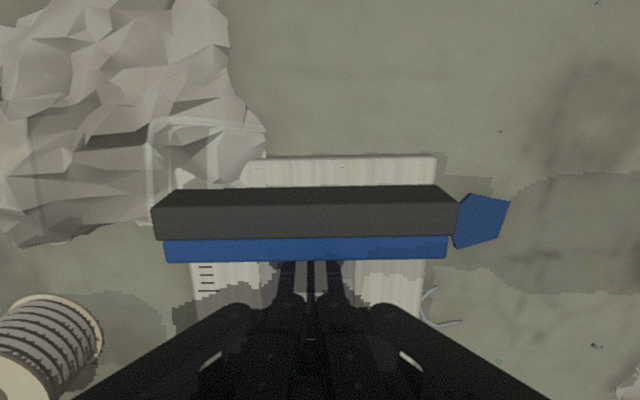

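>>> {"method": "jog_arm", "body": {
  "motion": [
    [0,[-0.002,0,0],[0,0,0]],
    [0,[0,0,0],[0,0,0]],
    [0,[0,0,0],[0,0,0]]
  ]
}}

```text
clock: 11.2
tcp_pos: [0.6381, 0.0907, 0.0425]
orientation: [-0.139, 2.163, -2.167]
contact_force: [-15.4, -1.2, 9.9]
grip_width: -0.0001
```

>>> {"method": "jog_arm", "body": {
  "motion": [
    [0,[0.01,0,0],[0,0,0]],
    [0,[0.015,0,0],[0,0,0]],
    [0,[0,-0.03,0],[0,0,0]],
    [0,[0,-0.035,0],[0,0,0]],
    [0,[0.03,-0.03,0.02],[0,0,0]],
    [0,[0.035,0,0.03],[0,0,0]],
    [0,[0.035,0,0.03],[0,0,0]],
    [0,[0.035,0,0.02],[0,0,0]],
    [0,[0,0,0],[0,0,0]],
    [0,[0,0,0],[0,0,0]]
  ]
}}

```text
clock: 12.03
tcp_pos: [0.5037, -0.0198, 0.1354]
orientation: [-0.123, 2.161, -2.163]
contact_force: [0.0, -0.2, -0.0]
grip_width: 0.0002
```

```bash
python3 -c "
from h import *
st(); f=grab('wrist','w19.png'); grab('side','s19.png')"
```

```text
t 12.03 g mm [-32.9 -93.2 135.4] F [-0.  -0.2 -0. ] w 0.0002 tx yaw -173.4 ydown [ 0.001 -0.001 -1.   ]
```

View pics/w19.png

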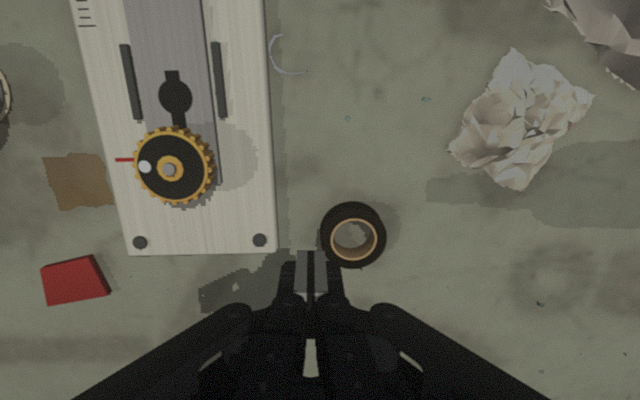

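View pics/s19.png

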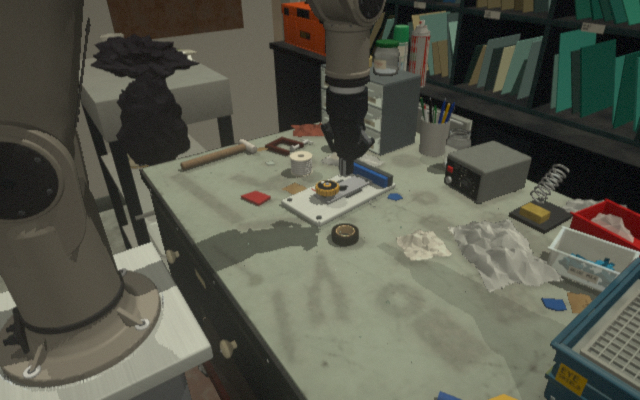

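```bash
python3 -c "
from h import *
f=grab('wrist'); z=.0445
c=g(pt(f,172.5,165.5,z));ang(f,145,166.5,z,n=c[:2])
st(); print(r.hand_in()); st()"
```

```text
dot [ 4.1 20.3 44.5] rad 18.713097017864254 nut deg mod360 2.1437608652234132
t 12.18 g mm [-29.9 -90.4 135.6] F [-0.   0.1 -0.2] w -0.0 tx yaw -173.2 ydown [ 0.003  0.001 -1.   ]
the job is handed in; nothing more can be done
None
the job is handed in; nothing more can be done
```

The nut now stands two full turns from tight and the fence is home against the end stop. I handed the job in at about 12 s; `hand_in` reports no verdict, so these are my own measurements.

- **Nut:** I rolled the outside of the closed fingertips round its rim from about 262° to about 722° from tight. The last wrist picture, taken after the fence push, puts the white dot about 2° past the red line, well inside 25°. The nut's top measured about 45 mm above the bench, where 44.5 mm is expected after two turns.
- **Fence:** I pushed it with the front of the closed fingers until it stopped. The wrist force rose to about 15 N without further travel, and the picture showed the bar flush against the dark stop.
- **End state:** The fingers are shut and raised clear of everything, with about 0 N contact force. In the last pictures the spool, tape roll and red glass look to be where they started. I did not measure their positions again.

The two camera views disagreed by 1–2 mm on the nut's position. The push forces I felt on contact settled it well enough, and no check failed.

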